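Slide the shelf board home and close its catch

TASK

On the bench stands a small rack with two orange rails. Push the chipboard shelf board along the rails with a fingertip until its feet drop into the notches and its top lies flush with the rail lips, then push the steel catch round until it lies across the board, and leave it there. Only push: do not lift the board, and leave the other things on the bench where they are.

Things in the scene. Friction and masses are not known exactly. Their poses are not given: they have to be found in the camera images.
- rack: Low fixed rack: two orange rails on blue legs. Origin on the bench below the seated board's centre; z up; y along the rails = direction to push the board; x across them, away from the catch. Rails: y -225 to +115 mm, |x| 44.5 to 88 mm; open between them down to the bench but for cross ties at y -205 and +95, top 24 mm high. Running surface 50 mm above the bench, lips (|x| 82-88) 66 mm.
- rack_seat (a point): Point 50 mm above the rack's origin, level with the running surface, under the seated board's centre. Four notches, 24 mm long and 9 mm deep, lie round it in the running surface: in the inner lanes (|x| 44.5-64 mm) centred on y = +50 mm, in the outer lanes (|x| 64-82 mm) centred on y = -50 mm (rack axes).
- board: Loose chipboard board, 0.3 to 0.6 kg, 130 mm along the rails (y), 160 across (x), 16 thick, on four feet 7 mm high, leading pair set closer than trailing. Origin: its centre, at the undersides of the feet; axes as the rack's. Starts 60-130 mm short of its seat (at the rack's -y), feet on the running surface (origin 50, top 73 mm above the bench), 2 mm side play between the lips.
- board_edge (a point): Middle of the board's trailing edge face (rack's -y side), half-way up its 16 mm; push here towards the rack's +y, about 1 to 6 N. At the seat all four feet fall at once into the notches: the board drops 7 mm onto the rails (origin 43, top 66 mm above the bench, flush with the lips), with about 4 mm play either way along the rails; then the notch walls stop it firmly.
- catch (a joint): Angle (rad) of the flat steel catch. 0: arm along the rail, pointing to the rack's +y, clear of the board; pi/2: arm points to the rack's +x, square across the seated board. Grows clockwise seen from above; starts between -0.3 and 0.15; stops at -0.8 and 1.6; stays where it is left (friction 0.05 N m, about 1 N at the peg).
- catch_pivot (a point): On the catch's upright pivot axis, beside the rail at x = -103, y = 0 mm of the rack, half-way up the arm, 71.5 mm above the bench. The arm is 14 mm wide, 6 mm thick, underside 68.5 mm above the bench: it passes 2.5 mm over a seated board but is blocked by one that has not dropped.
- catch_peg (a point): Middle of the upright steel peg at the end of the catch's arm, 60 mm from the pivot axis: peg 14 mm in diameter, this point 84.5 mm and its top 94.5 mm above the bench. Push the peg round from its side away from the board.
Things that resemble listed ones, but are neither listed nor needed, are in the scene too. Of the things like the board, leave any that is red; of the rest the larger one is meant.

How it is judged:
On the way, in this order (a step that is already met when the one before it is completed fails the run):
1. the board has dropped into its notches (z of board in the frame of rack below 0.0455 m and y of board in the frame of rack between -0.007 and 0.007 m and angle between board's own z axis and vertical below 0.03 rad), for 0.2 s.
2. the catch lies across the board (value of joint catch above 1.25 rad), for 0.2 s.
At the end, for the whole second after the job is handed in: The board lies at rest, level, dropped into its notches (within 2.5 mm of its seated height and 7 mm of its place along the rails), and the catch stands still across it, turned beyond 1.25 rad (all of step 1 and z of board in the frame of rack above 0.04 m and x of board in the frame of rack between -0.006 and 0.006 m and linear speed of board below 0.01 m/s and value of joint catch above 1.25 rad and velocity of joint catch between -0.05 and 0.05 rad/s); the robot touches nothing.
It fails at once if the board is lifted more than 8 mm off the rails (z of board in the frame of rack above 0.058 m).
It fails at once if the yellow bottle is moved more than 30 mm (distance of jug from where it was at the start of the episode above 0.03 m).
It fails at once if the wrench is moved more than 30 mm (distance of wrench from where it was at the start of the episode above 0.03 m).
It fails at once if the can is moved more than 30 mm (distance of can from where it was at the start of the episode above 0.03 m).
It fails at once if the box of fixings is moved more than 30 mm (distance of fixings from where it was at the start of the episode above 0.03 m).
It also fails if it takes over 51 s, if anything falls off the work surface, if the arm or the gripper's body presses on something with over 40 N, if the wrist force passes 120 N, or if a joint passes its speed limit or range.

ROBOT

A 7-joint arm with a two-finger parallel gripper is mounted at the origin on the work surface. World frame = base frame: x ahead of the robot, y to its left, z up, the work surface at z = 0. Lengths are in m, angles in rad, forces in N, time in s.
With the tool pointing down it reaches from about 0.425 to 0.95 m from the base axis. Payload 4.7 kg.
Tool frame: the origin (TCP) lies between the finger pads; the fingertips stand 25 mm ahead of it and the grasp point (between the pads) lies 6 mm ahead of it; x points along the fingers, z is the direction in which the jaws open and shut, and the axes are right-handed (so a half turn about x gives the same grasp; the last joint's range is limited). The gripper opens to 85 mm and grips with 20 to 120 N. Pads are 22 mm wide; open, the fingers measure 114 mm over their backs; the gripper's body (76 mm by 85 mm) begins 54 mm behind the grasp point. The pads swing forward as they close: fully open they stand 13 mm farther back than shut.
Start: joints at [1.074, 0.469, -0.049, 1.532, 0.024, 1.141, -0.082], TCP at [0.304, -0.602, 0.256] pointing down, gripper open.
Joint ranges: [-2.59, 2.59], [-0.33, 1.99], [-1.39, 1.29], [0.1, 2.45], [-1.04, 4.18], [0.21, 1.99], [-2.66, 2.66]. Speed limits (rad/s): [2.57, 2.57, 3.14, 3.14, 3.14, 3.14, 3.14].

INTERFACE

Orientations are given as a 3x3 rotation matrix whose columns are the frame's x, y, z axes.
In Python, from rig import * gives the robot as it stands. Calls block until the motion is done:
- movep(position, orientation): joint-space move of the TCP to a pose.
- move_l(position, attitude=None, feed=0.15, until_force=None): straight line of the TCP; attitude=None keeps the orientation; feed is the mean speed in m/s. With until_force (N) it stops when the force on the tool has changed by that much, and returns True; else False.
- move_joints(angles): joint-space move.
- command_gripper(opening, newtons=None): finger opening in m; newtons is the grip in N (None keeps the last); returns when the fingers have stopped.
- sleep(seconds).
- inverse_kinematics(position, orientation): joint angles nearest the present ones, or None.
- sense(): the state.
- camera(name): name is "side" or "top"; returns (picture, depth): 384x512x3 uint8, red, green, blue; 384x512 float32, m along the optical axis (not along the pixel's ray), 0 where there is no reading.
- camera_params(name): a dict with "K" (3x3 intrinsics, pixels), "position" and "rotation" of the camera in the world. Camera axes: x right, y down, z forward; pixel columns grow to the right and rows downward; lengths in m; the calibration is good to about 2 mm. A picture is of the moment at which its call begins. camera_params takes no time and is no camera call.
A pose or a line that the arm cannot do raises Unreachable and nothing moves.
- finish_job(): hands the job in, once; it reports no verdict.
The state is a dict: "time_s": time; "joint_pos": joint angles; "qd": joint speeds; "joint_efforts": joint torques, N m; "position": TCP position; "tcp_rot": TCP orientation; "wrist_force": force on the tool from outside, world axes, zero at the start; "ft_torque": the same for the moment, N m; "finger_gap": finger opening in m.
Only numpy, scipy, OpenCV 4.12 (cv2) and the standard library are available. Lean on these libraries where they do the work, as an engineer would, in place of code of your own. Each camera call takes 0.05 s, during which the arm holds its last target.

## Working session

There is one attempt and no reset: what is moved stays moved. The work goes in short steps, each a Python script; the robot and the scene stay as the last script left them, time stands still between calls to the robot, and variables do not carry over. Pictures are saved under pics/ and viewed, and the job is handed in when it is done.

```bash
mkdir -p pics; ls
python3 - <<'E'
from rig import *
import cv2,numpy as np
for n in("top","side"):
    p,d=camera(n); cv2.imwrite(f"pics/{n}0.png",p[:,:,::-1]); np.savez(f"{n}0.npz",p=p,d=d)
    c=camera_params(n); print(n,c["K"].tolist(),c["position"],c["rotation"])
print(sense()["time_s"])
E
```

```text
pics
top [[350.2960741014847, 0.0, 251.36542214668972], [0.0, 350.2960741014847, 191.5097831476182], [0.0, 0.0, 1.0]] [ 0.41598911 -0.06223113  0.78463495] [[ 0.00456248 -0.98293205  0.18391241]
 [-0.99987517 -0.00170208  0.01570791]
 [-0.01512677 -0.18396112 -0.98281712]]
side [[415.36197593971633, 0.0, 255.46762053294597], [0.0, 415.36197593971633, 192.21808603532665], [0.0, 0.0, 1.0]] [ 0.07838085 -0.51611543  0.5961393 ] [[ 0.69910763 -0.4581555   0.54894632]
 [-0.71501468 -0.44625085  0.53815815]
 [-0.00159236 -0.76873514 -0.63956528]]
0.1
```

View pics/top0.png

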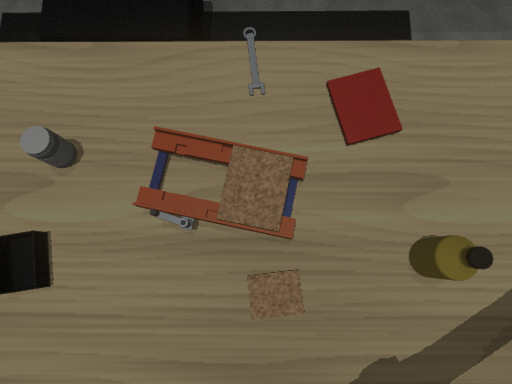

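View pics/side0.png

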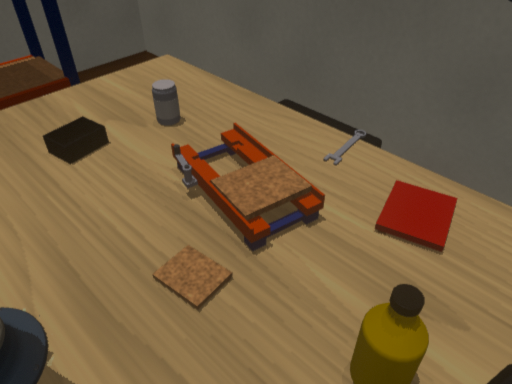

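The top view shows three board-like things. The chipboard at (256,188) lies on the rack, a smaller chipboard is at (275,294), and a red one is at (364,106). The one on the rack is meant: it isn't red and is the larger of the two chipboards. The catch pivot is at about (185,222), with its peg end at about (155,212). I'll confirm this in a crop and measure.

```bash
cat > h.py <<'E'
import numpy as np,cv2
from rig import *
def cloud(d,c):
    K=c["K"];v,u=np.mgrid[:384,:512]
    P=np.stack([(u-K[0,2])/K[0,0]*d,(v-K[1,2])/K[1,1]*d,d],-1)
    return P@np.array(c["rotation"]).T+np.array(c["position"])
def ray(c,uv,z):
    K=np.array(c["K"]);r=np.array(c["rotation"])@np.linalg.solve(K,[uv[0],uv[1],1.]);p=np.array(c["position"])
    return p+r*(z-p[2])/r[2]
E
python3 - <<'E'
from h import *
for n in("top","side"):
    f=np.load(n+"0.npz");p,d=f["p"],f["d"];c=camera_params(n);X=cloud(d,c)
    hsv=cv2.cvtColor(p,cv2.COLOR_RGB2HSV);H,S,V=hsv[...,0],hsv[...,1],hsv[...,2]
    roi=np.zeros(d.shape,bool)
    if n=="top": roi[120:245,125:315]=1
    else: roi[115:250,165:330]=1
    o=roi&(H<12)&(S>200)&(V>60)&(d>0)
    Q=X[o]; print(n,"orange",len(Q),np.percentile(Q[:,2],[5,50,95]))
    lip=Q[(Q[:,2]>.045)]
    r=cv2.minAreaRect(lip[:,:2].astype(np.float32));print("rect",r, cv2.boxPoints(r).tolist())
    b=roi&(H>=5)&(H<=20)&(S<200)&(V>60)&(X[...,2]>.068)&(X[...,2]<.078)
    nb,l,s,ce=cv2.connectedComponentsWithStats(b.astype(np.uint8));k=1+np.argmax(s[1:,4])
    q=X[l==k];r=cv2.minAreaRect(q[:,:2].astype(np.float32));print("board",s[k],q[:,2].mean(),r)
    g=roi&(S<90)&(X[...,2]>.06)&(d>0)
    print("grey",g.sum(),X[g].min(0),X[g].max(0))
f=np.load("top0.npz")["p"][110:250,120:320,::-1];a=cv2.resize(f,None,fx=4,fy=4,interpolation=cv2.INTER_CUBIC)
cv2.imwrite("pics/crop0.png",np.clip(a*1.3,0,255).astype(np.uint8))
E
```

```text
Traceback (most recent call last):
IndexError: index -1 is out of bounds for axis 0 with size 0
```

Run:
```python
from h import *
f=np.load("top0.npz");p,d=f["p"],f["d"]
hsv=cv2.cvtColor(p,cv2.COLOR_RGB2HSV)
for (u,v) in [(220,205),(200,150),(262,190),(185,223),(168,218),(275,294),(155,170),(230,135)]: print(u,v,p[v,u],hsv[v,u],d[v,u])
print((d>0).mean())
a=cv2.resize(p[110:250,120:320,::-1],None,fx=4,fy=4,interpolation=cv2.INTER_CUBIC)
cv2.imwrite("pics/crop0.png",np.clip(a*1.5,0,255).astype(np.uint8))
```

```text
220 205 [110  86  62] [ 15 111 110] 0.721565
200 150 [121  61  39] [  8 173 121] 0.7671156
262 190 [109  85  61] [ 15 112 109] 0.724004
185 223 [79 80 79] [60  3 80] 0.7126137
168 218 [109 110 111] [105   5 111] 0.7157018
275 294 [120  96  69] [ 16 108 120] 0.73923546
155 170 [39 44 72] [115 117  72] 0.78783536
230 135 [119 105  79] [ 20  86 119] 0.8247964
0.99627685546875
```

View pics/crop0.png

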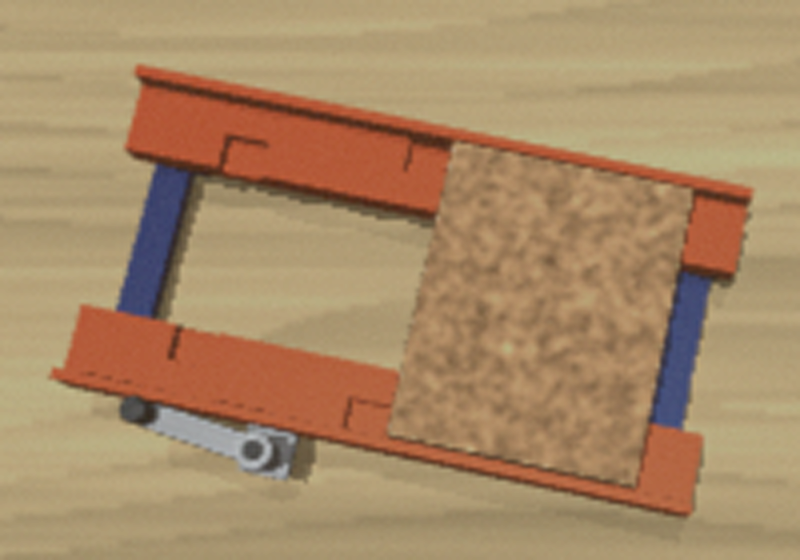

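The crop confirms it: the larger chipboard is on the rack, the notches are ahead of it, and the catch lies along the near rail with its dark peg at the left.

```bash
cat > m.py <<'E'
from h import *
def meas(n,p,d,verbose=True):
    c=camera_params(n);X=cloud(d,c)
    H,S,V=cv2.split(cv2.cvtColor(p,cv2.COLOR_RGB2HSV));Z=X[...,2]
    roi=np.zeros(d.shape,bool)
    if n=="top": roi[120:245,125:315]=1
    else: roi[115:250,165:330]=1
    o=roi&(H<12)&(S>150)&(Z>.04)
    Q=X[o];print(n,"orange",len(Q),np.percentile(Q[:,2],[2,50,98]))
    print(" rect",cv2.minAreaRect(Q[:,:2].astype(np.float32)))
    r=cv2.minAreaRect(Q[Q[:,2]>.058][:,:2].astype(np.float32));print(" lips",r)
    b=roi&(H>11)&(H<=22)&(S<150)&(S>80)&(Z>.055)
    nb,l,s,ce=cv2.connectedComponentsWithStats(b.astype(np.uint8));k=1+np.argmax(s[1:,4])
    q=X[l==k];print(" board",s[k],np.median(q[:,2]),cv2.minAreaRect(q[:,:2].astype(np.float32)))
    g=roi&(S<40)&(Z>.05)
    gq=X[g];print(" grey",len(gq),gq.min(0),gq.max(0))
    t=gq[gq[:,2]>.088];print(" pegtop",len(t),t.mean(0) if len(t) else 0)
E
python3 - <<'E'
from m import *
for n in("top","side"):
    f=np.load(n+"0.npz");meas(n,f["p"],f["d"])
E
```

```text
top orange 4300 [0.04096053 0.05061954 0.06784481]
 rect ((0.5498018860816956, 0.019544243812561035), (0.33968377113342285, 0.22767683863639832), 77.97441101074219)
 lips ((0.5496954321861267, 0.019132792949676514), (0.3378375768661499, 0.22768354415893555), 77.98602294921875)
 board [ 217  145   77   87 4768] 0.07307229281965366 ((0.5314412117004395, -0.05331704765558243), (0.1313585788011551, 0.22298648953437805), 78.74742889404297)
 grey 265 [ 0.41598911 -0.06223113  0.05584735] [0.50954182 0.15063489 0.78463495]
 pegtop 28 [0.49714023 0.1303562  0.14418015]
side orange 3047 [0.04083329 0.0495255  0.06642705]
 rect ((0.4347027838230133, -0.20977434515953064), (0.897351861000061, 0.2792856991291046), 57.97455978393555)
 lips ((0.4347027838230133, -0.20977434515953064), (0.897351861000061, 0.2792856991291046), 57.97455978393555)
 board [294 180  16  16  49] 0.07197105085557598 ((0.6047568321228027, -0.12778674066066742), (0.023067785426974297, 0.03602326288819313), 84.59806823730469)
 grey 116 [0.47451723 0.0769982  0.07064683] [0.50532819 0.14356024 0.09323665]
 pegtop 1 [0.50024276 0.14356024 0.09323665]
```

Run:
```python
from m import *
f=np.load("top0.npz");p,d=f["p"],f["d"];c=camera_params("top");X=cloud(d,c);Z=X[...,2]
H,S,V=cv2.split(cv2.cvtColor(p,cv2.COLOR_RGB2HSV))
roi=np.zeros(d.shape,bool);roi[120:245,125:315]=1
o=roi&(H<12)&(S>150)&(Z>.04)&(d>.3)
nb,l,s,ce=cv2.connectedComponentsWithStats(o.astype(np.uint8))
k=np.where(s[1:,4]>200)[0]+1; print(s[k].tolist())
o=np.isin(l,k)
Q=X[o&(Z<.08)]
r=cv2.minAreaRect(Q[:,:2].astype(np.float32));print(r)
# angle known approx: histogram across
for ang in [r[2] if r[1][0]>r[1][1] else r[2]-90]:
    a=np.deg2rad(ang);ey=np.array([np.cos(a),np.sin(a)]);ex=np.array([ey[1],-ey[0]])
    U=Q[:,:2]@ex;W=Q[:,:2]@ey
    print("ang",ang,"across",np.percentile(U,[0,.5,99.5,100]),"along",np.percentile(W,[0,.5,99.5,100]))
    # lip points per rail, fit lines
    lip=Q[:,2]>.061
    for sgn in(0,1):
        m=lip&((U>U.mean())==bool(sgn));P=Q[m][:,:2].astype(np.float32)
        L=cv2.fitLine(P,cv2.DIST_HUBER,0,.001,.001).ravel();print("lip",m.sum(),np.degrees(np.arctan2(L[1],L[0]))%180, L[2:]@ex,"med",np.median(U[m]))
b=roi&(H>11)&(H<=22)&(S<150)&(S>80)&(Z>.064)&(Z<.08)
b=cv2.morphologyEx(b.astype(np.uint8),cv2.MORPH_OPEN,np.ones((5,5)))
nb,l,s,ce=cv2.connectedComponentsWithStats(b);k=1+np.argmax(s[1:,4]);q=X[l==k];print("board",s[k],cv2.minAreaRect(q[:,:2].astype(np.float32)),q[:,:2].mean(0),np.median(q[:,2]))
g=roi&(S<40)&(Z>.06)&(Z<.11)&(d>.3)
print(np.c_[np.argwhere(g)[:,::-1],np.round(X[g]*1000)][::6].astype(int).tolist())
```

```text
[[152, 127, 156, 52, 2177], [133, 187, 162, 52, 2109]]
((0.5747646689414978, 0.013904377818107605), (0.33967897295951843, 0.17589958012104034), 78.20350646972656)
ang 78.20350646972656 across [0.47183331 0.4719541  0.64696845 0.64773286] along [-0.03872608 -0.03719153  0.29912466  0.30095283]
lip 501 78.17778 0.4748814798772121 med 0.47487840404729287
lip 437 78.36327 0.6441694586905627 med 0.6439823137045467
board [ 217  146   76   85 4716] ((0.5600790977478027, -0.05892256647348404), (0.12996049225330353, 0.1626545637845993), 78.10663604736328) [ 0.55680616 -0.05858395] 0.07307483334168607
[[153, 209, 510, 145, 93], [152, 211, 505, 146, 96], [160, 211, 508, 136, 75], [155, 212, 503, 141, 95], [163, 212, 506, 129, 77], [155, 213, 501, 141, 94], [164, 213, 504, 127, 77], [154, 214, 499, 143, 93], [163, 214, 502, 129, 76], [169, 214, 502, 117, 76], [162, 215, 499, 131, 76], [168, 215, 500, 120, 73], [157, 216, 498, 142, 74], [163, 216, 498, 129, 75], [170, 216, 498, 115, 74], [158, 217, 495, 139, 76], [164, 217, 495, 127, 77], [170, 217, 495, 115, 76], [176, 217, 496, 103, 73], [163, 218, 494, 130, 72], [169, 218, 493, 117, 76], [175, 218, 494, 105, 73], [181, 218, 494, 93, 73], [164, 219, 491, 127, 75], [170, 219, 491, 115, 75], [176, 219, 491, 102, 76], [182, 219, 491, 90, 76], [167, 220, 490, 122, 72], [173, 220, 489, 109, 75], [179, 220, 490, 96, 74], [185, 220, 490, 84, 74], [172, 221, 488, 111, 73], [178, 221, 487, 98, 75], [184, 221, 487, 85, 79], [174, 222, 485, 106, 76], [180, 222, 485, 93, 78], [186, 222, 485, 82, 75], [179, 223, 483, 96, 74], [185, 223, 483, 84, 75], [180, 224, 481, 94, 75], [186, 224, 481, 82, 75], [183, 225, 479, 88, 75], [181, 226, 477, 91, 77], [183, 227, 476, 89, 69]]
```

Run:
```python
import numpy as np,cv2
p=np.load("top0.npz")["p"][200:235,145:205,::-1];cv2.imwrite("pics/catch.png",np.clip(cv2.resize(p,None,fx=12,fy=12,interpolation=cv2.INTER_CUBIC)*1.3,0,255).astype(np.uint8))
```

```text
(no output)
```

View pics/catch.png

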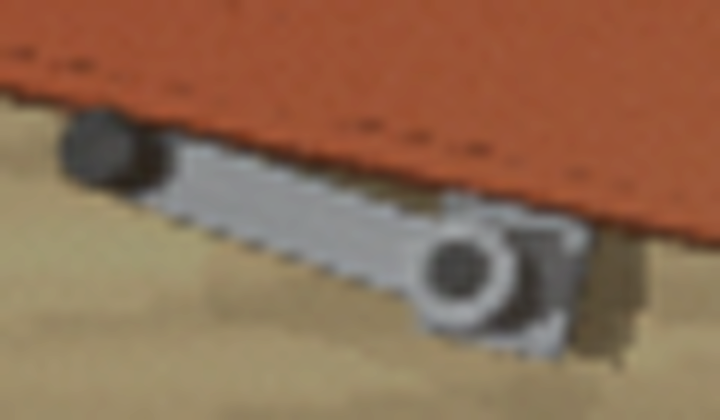

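```bash
cat > r.py <<'E'
from m import *
A=np.deg2rad(78.2);ey=np.array([np.cos(A),np.sin(A)]);ex=np.array([ey[1],-ey[0]])
O=0.5596*ex+0.1863*ey
def W(x,y,z): return np.r_[O+x*ex+y*ey,z]
def rack(P): q=np.asarray(P)[:2]-O; return np.array([q@ex,q@ey])
def R(a): # tool x down, tool y horizontal along world angle a
    X=np.array([0,0,-1.]);Y=np.array([np.cos(a),np.sin(a),0]);return np.c_[X,Y,np.cross(X,Y)]
E
python3 - <<'E'
from r import *
c=camera_params("top");f=np.load("top0.npz");X=cloud(f["d"],c)
pv=ray(c,(183.3,222.3),.0745+.004);pg=ray(c,(153.4,212.1),.0945)
print("O",O,"pivot",rack(pv)*1e3,"peg",rack(pg)*1e3, "expect pivot world",W(-.103,0,0))
for nm,(u0,u1,v0,v1) in dict(bottle=(405,495,230,285),can=(20,80,120,170),box=(0,52,228,296)).items():
    Q=X[v0:v1,u0:u1].reshape(-1,3);Q=Q[(Q[:,2]>.03)&(Q[:,2]<.5)];print(nm,Q.min(0),Q.max(0))
print(sense()["tcp_rot"])
q0=sense()["joint_pos"]
for nm,P,a in [("pre",W(0,-.235,.25),A),("push",W(0,-.23,.08),A),("end",W(0,-.07,.08),A),("c0",W(-.125,.085,.103),A-np.pi/2-.7),("c1",W(-.057,.019,.103),A-np.pi/2-.7)]:
    for k in(0,np.pi):
        q=inverse_kinematics(P,R(a+k));print(nm,k,None if q is None else np.round(q,2))
E
```

```text
O [0.58587181 0.067927  ] pivot [-103.04184809   -2.51803284] peg [-96.53595634  57.24716547] expect pivot world [0.48504846 0.0889901  0.        ]
bottle [ 0.3758471  -0.46453109  0.0300761 ] [ 0.45899266 -0.39093731  0.19265982]
can [0.61562316 0.35645496 0.03002649] [0.68001073 0.42127202 0.11431644]
box [0.34118728 0.38903005 0.03001272] [0.46905025 0.4916315  0.05315038]
[[-8.40864637e-04  8.92554320e-01  4.50939107e-01]
 [ 1.52078660e-03  4.50939887e-01 -8.92553027e-01]
 [-9.99998490e-01 -6.47341277e-05 -1.73656405e-03]]
pre 0 [ 0.57  0.33 -0.45  1.79  0.16  1.06 -0.14]
pre 3.141592653589793 [-0.6   0.47  1.12  1.86 -0.48  1.11 -2.65]
push 0 [ 0.52  0.54 -0.4   1.94  0.31  0.72 -0.28]
push 3.141592653589793 [-0.54  0.8   1.11  2.   -0.91  0.95 -2.3 ]
end 0 [ 0.31  0.57 -0.51  1.91  0.39  0.76 -0.63]
end 3.141592653589793 [ 0.72  0.87 -1.18  1.89  0.94  1.07  2.08]
c0 0 [-1.12  0.56  0.92  2.1  -0.64  0.79 -2.28]
c0 3.141592653589793 [ 0.27  0.58 -0.92  2.02  0.62  0.84 -0.34]
c1 0 [-0.93  0.61  0.91  2.03 -0.66  0.83 -2.1 ]
c1 3.141592653589793 [ 0.27  0.54 -0.68  1.96  0.47  0.8  -0.02]
```

Run:
```python
from r import *
command_gripper(0.0)
p=np.array(sense()["position"]);move_l([p[0],p[1],.34],feed=.2)
movep(W(0,-.235,.34),R(A))
move_l(W(0,-.235,.085),feed=.2)
s=sense();print(s["time_s"],rack(s["position"]),s["wrist_force"])
hit=move_l(W(0,-.185,.085),feed=.03,until_force=1.0)
s=sense();print(hit,s["time_s"],rack(s["position"]),s["position"][2],s["wrist_force"])
p,d=camera("top");cv2.imwrite("pics/t1.png",p[:,:,::-1])
p,d=camera("side");cv2.imwrite("pics/s1.png",p[:,:,::-1])
```

```text
4.6667 [ 0.0008216  -0.23499679] [ 4.49861404e-04  6.27953474e-01 -1.93194971e-01]
True 5.6833 [-0.00033161 -0.204443  ] 0.0846706523296326 [-0.37489155  0.11571404 -0.72786461]
```

View pics/s1.png

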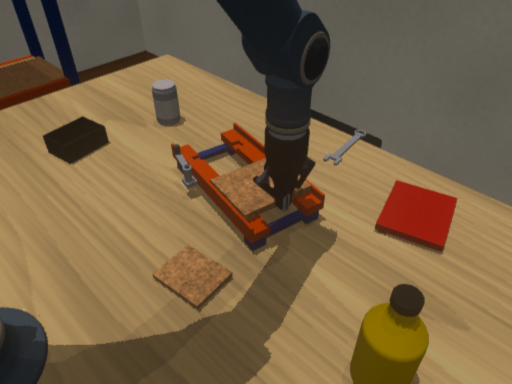

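The finger is behind the board's trailing edge at about (283,203) in the side view. Contact came at y = -0.204, which matches the measured board position. Now I'll push.

Run:
```python
from r import *
print(move_l(W(0,-.088,.085),feed=.04,until_force=15))
s=sense();print(s["time_s"],rack(s["position"]),s["wrist_force"])
print(move_l(W(0,-.0735,.085),feed=.02,until_force=12))
s=sense();print(s["time_s"],rack(s["position"]),s["wrist_force"])
p,d=camera("top");cv2.imwrite("pics/t2.png",cv2.resize(p[110:250,120:320,::-1],None,fx=4,fy=4));np.savez("top2.npz",p=p,d=d)
meas("top",p,d)
```

```text
False
8.8667 [-2.63535404e-05 -8.81127407e-02] [-1.30716614 -2.68515602 -0.76855918]
False
9.7417 [ 1.73843717e-05 -7.30624284e-02] [-0.8997253  -1.60838949 -0.63956799]
top orange 1744 [0.04619095 0.05059587 0.06768894]
 rect ((0.549835205078125, 0.019220620393753052), (0.33830440044403076, 0.22770030796527863), 77.92743682861328)
 lips ((0.5498363375663757, 0.019225910305976868), (0.33671459555625916, 0.22770030796527863), 77.92743682861328)
 board [ 155  145   31   67 1192] 0.06630387551461431 ((0.5013787746429443, 0.06930024921894073), (0.29723650217056274, 0.10104963183403015), 38.3983039855957)
 grey 4212 [ 0.41598911 -0.09395947  0.05007798] [0.57337729 0.15103387 0.78463495]
 pegtop 3983 [ 0.48725704 -0.03553651  0.50458814]
```

View pics/t2.png

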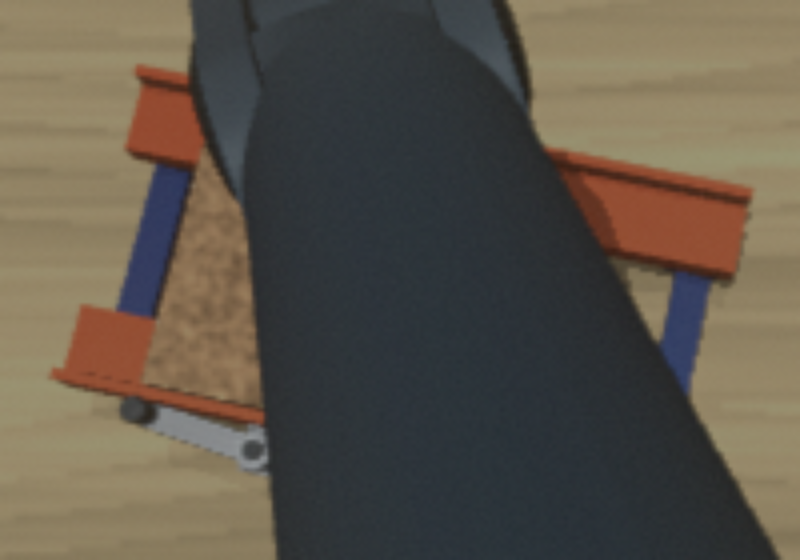

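The visible part of the board's top is now at z = 66.3 mm (it was 73), so it appears to have dropped. I'll back off and look again before moving the catch.

Run:
```python
from r import *
move_l(W(0,-.10,.085),feed=.1); move_l(W(0,-.10,.2),feed=.2)
movep(W(-.18,-.12,.22),R(A))
p,d=camera("top");cv2.imwrite("pics/t3.png",cv2.resize(p[110:250,120:320,::-1],None,fx=4,fy=4));np.savez("top3.npz",p=p,d=d)
p2,d2=camera("side");cv2.imwrite("pics/s3.png",cv2.resize(p2[100:260,150:350,::-1],None,fx=4,fy=3.7));print(sense()["time_s"])
c=camera_params("top");X=cloud(d,c);H,S,V=cv2.split(cv2.cvtColor(p,cv2.COLOR_RGB2HSV))
b=((H>11)&(H<=22)&(S<150)&(S>80)&(X[...,2]>.058)&(X[...,2]<.08)).astype(np.uint8);b[:120]=0;b[245:]=0;b[:,:125]=0;b[:,315:]=0
b=cv2.morphologyEx(b,cv2.MORPH_OPEN,np.ones((5,5)));nb,l,s,ce=cv2.connectedComponentsWithStats(b);k=1+np.argmax(s[1:,4]);q=X[l==k]
r=cv2.minAreaRect(q[:,:2].astype(np.float32));print(s[k],r,rack(r[0])*1e3)
co=np.polyfit(0,0,0) if 0 else np.linalg.lstsq(np.c_[q[:,:2]-q[:,:2].mean(0),np.ones(len(q))],q[:,2],rcond=None)[0];print("plane",co)
```

```text
11.7917
[ 157  135   75   83 4548] ((0.5876463651657104, 0.07066161930561066), (0.1308385133743286, 0.1624855399131775), 78.2833480834961) [1.17784082 3.03971633]
plane [0.0007321  0.00287112 0.06613652]
```

View pics/t3.png

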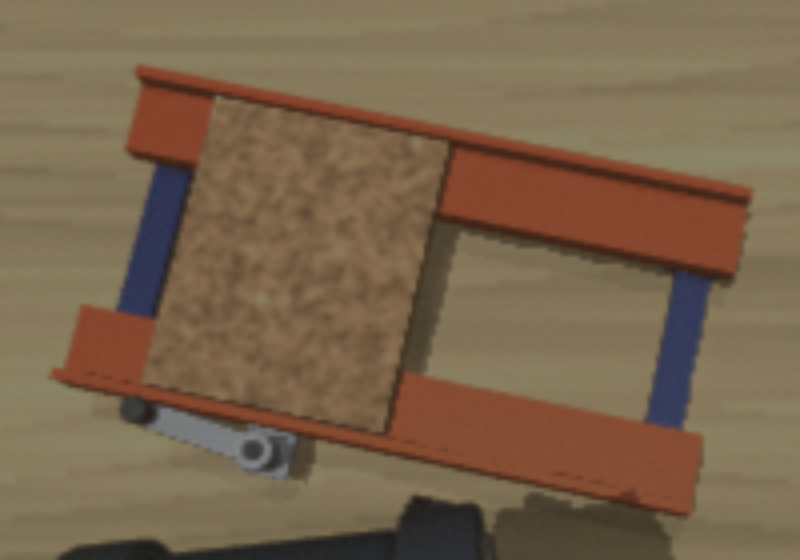

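View pics/s3.png

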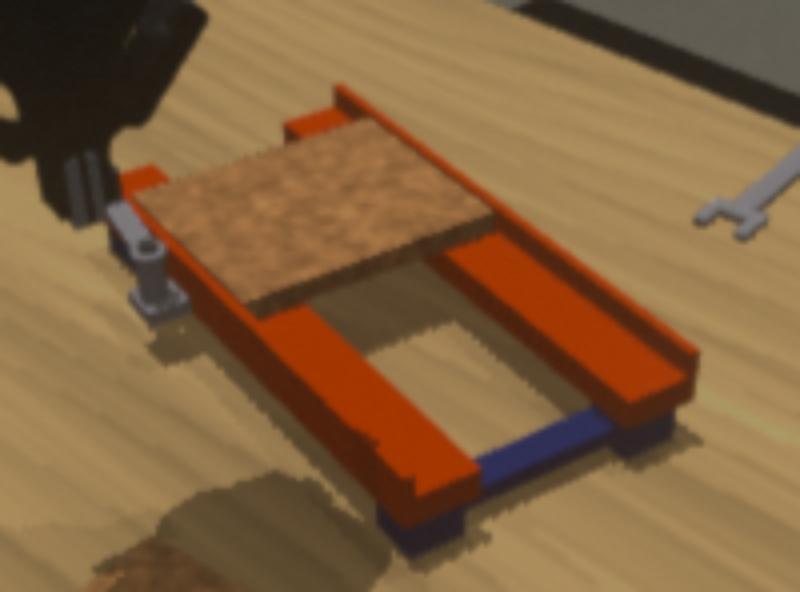

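The board is seated: level, top at 66.1 mm, y about +3 mm (within the play), x about +1 mm. Next I push the catch peg round on an arc.

Run:
```python
from r import *
al=.75;t=np.array([np.cos(al),-np.sin(al)]);Rc=R(A-np.pi/2-al+np.pi);z=.104
def F(th,off):
    pg=np.array([-.103+.06*np.sin(th),-.0015+.06*np.cos(th)])-off*t;return W(pg[0],pg[1],z)
P=F(.1,.040);P[2]=.2
movep(P,Rc);P[2]=z;move_l(P,feed=.15)
p,d=camera("side");cv2.imwrite("pics/s4.png",cv2.resize(p[80:240,100:300,::-1],None,fx=4,fy=3.7))
h=move_l(F(.1,.018),feed=.05,until_force=10);s=sense();print(h,s["time_s"],rack(s["position"]),s["wrist_force"])
for th in np.arange(.2,1.46,.125):
    h=move_l(F(th,.018),feed=.05,until_force=10);s=sense();print(round(th,2),h,np.round(s["wrist_force"],2))
    if h:break
print(s["time_s"])
p,d=camera("side");cv2.imwrite("pics/s5.png",cv2.resize(p[80:240,100:300,::-1],None,fx=4,fy=3.7))
```

```text
False 14.0833 [-0.11009347  0.07011209] [-0.57557506  0.02577095  0.04796505]
0.2 False [ 0.09 -0.1  -0.  ]
0.32 False [-0.23  0.29  0.12]
0.45 False [ 0.19 -0.05  0.4 ]
0.57 False [-0.64  0.32  0.07]
0.7 False [ 0.02  1.17 -1.11]
0.82 False [-0.68 -0.06  0.81]
0.95 False [ 0.04 -0.11  0.14]
1.08 False [ 0.14 -0.06 -0.45]
1.2 False [-0.52 -0.06  0.05]
1.32 False [ 0.45  0.13 -0.1 ]
1.45 False [-0.59  0.13  0.73]
17.35
```

View pics/s5.png

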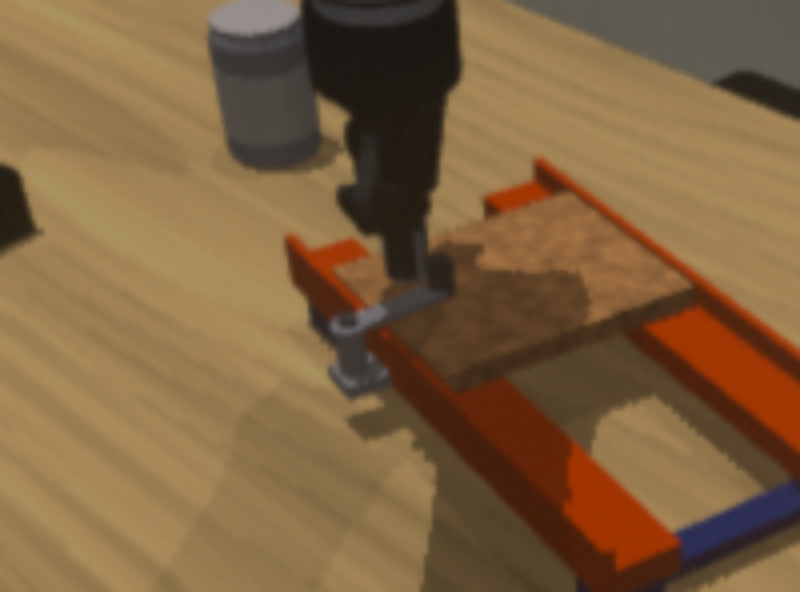

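View pics/s4.png

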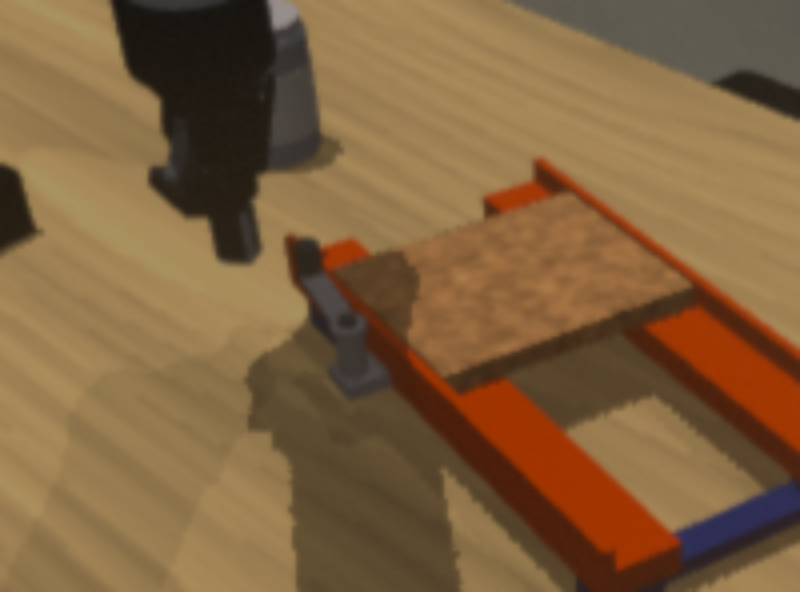

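The catch now lies across the board in the side view, with its peg at crop (440,275) beside the fingertip. I'll back off along the push line, lift clear and measure.

Run:
```python
from r import *
al=.75;t=np.array([np.cos(al),-np.sin(al)])
r=rack(sense()["position"])-.03*t
move_l(W(*r,.104),feed=.08);move_l(W(*r,.22),feed=.2)
movep(W(-.18,-.12,.25),R(A));sleep(.3)
p,d=camera("top");cv2.imwrite("pics/t6.png",cv2.resize(p[110:250,120:320,::-1],None,fx=4,fy=4))
p2,_=camera("side");cv2.imwrite("pics/s6.png",p2[:,:,::-1])
print(sense()["time_s"])
c=camera_params("top");X=cloud(d,c);H,S,V=cv2.split(cv2.cvtColor(p,cv2.COLOR_RGB2HSV));Z=X[...,2]
b=((H>11)&(H<=22)&(S<150)&(S>80)&(Z>.058)&(Z<.08)).astype(np.uint8);b[:120]=0;b[245:]=0;b[:,:125]=0;b[:,315:]=0
b=cv2.morphologyEx(b,cv2.MORPH_OPEN,np.ones((5,5)));nb,l,s,ce=cv2.connectedComponentsWithStats(b);k=1+np.argmax(s[1:,4]);q=X[l==k]
r=cv2.minAreaRect(q[:,:2].astype(np.float32));print("board",r,rack(r[0])*1e3,np.median(q[:,2]))
g=(Z>.085)&(Z<.1);q=X[g];k=np.array([rack(v) for v in q]);m=(abs(k[:,0]+.045)<.04)&(abs(k[:,1]-.005)<.035)
pk=k[m].mean(0);print("peg",m.sum(),pk*1e3,"angle",np.arctan2(pk[0]+.103,pk[1]+.0015))
```

```text
19.8333
board ((0.5875807404518127, 0.07068319618701935), (0.1303846687078476, 0.16253864765167236), 78.44319152832031) [1.10919054 3.04741724] 0.06617927805424373
peg 40 [-43.42052292   3.61546846] angle 1.4851468073330059
```

View pics/t6.png

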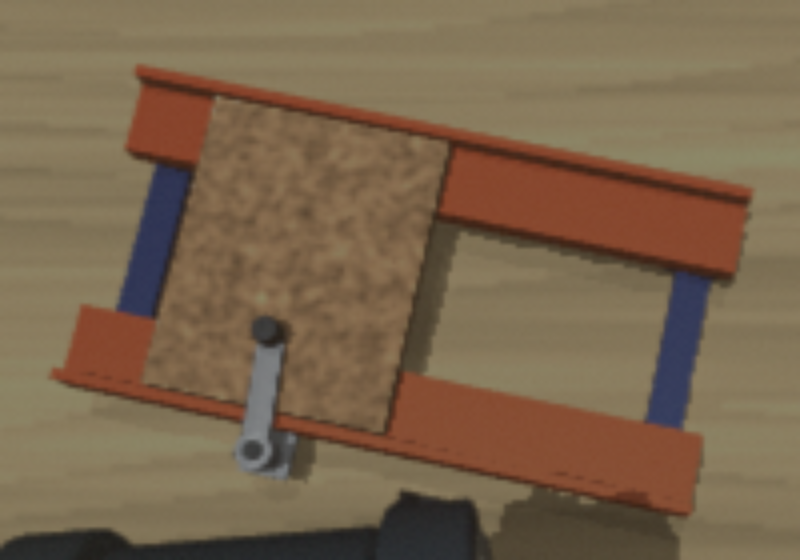

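View pics/s6.png

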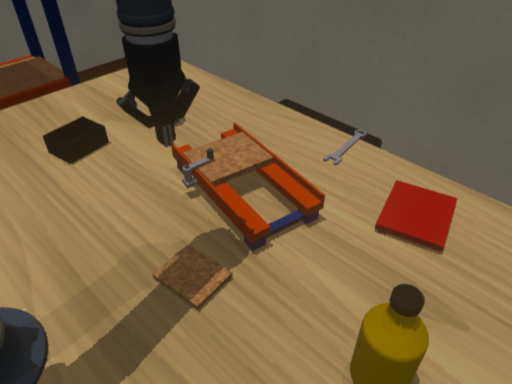

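The catch lies across the board at about 1.46 to 1.49 rad. The board is flush and the arm is clear. Bottle, wrench and box are where they were; the arm hides the can here, but it was standing in the earlier view. I'm handing the job in.

```bash
python3 -c "
from rig import *
print(finish_job())"
```

```text
the job is handed in; nothing more can be done
None
```

The board is in its notches, the catch lies across it, and I handed the job in at about 20 s of the 51 s allowed. With the gripper shut, I pushed the board about 130 mm until it dropped, then pushed the catch peg round on an arc and backed the arm clear.

| Last check | Measured | Needed |
|---|---|---|
| Board top above the bench | 66.2 mm, level (tilt checked before the catch push) | 66 mm, flush with the lips |
| Board along the rails (y) | about +3 mm | within ±7 mm |
| Board across the rails (x) | about +1 mm | within ±6 mm |
| Catch angle | about 1.49 rad | above 1.25 rad |

- **Pivot offset:** the camera put the catch pivot about 2.5 mm off along the rails from where the rack fit said it should be. Allowing for that, the catch angle could be anywhere from about 1.45 to 1.5 rad, which is still well past the limit.
- **Other things on the bench:** the bottle, wrench and box looked unmoved in the final side view. The arm hid the can there; it was standing in its place in the last view that showed it, after the catch push.

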